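# Release the ratchet rod of a sealant gun and take out the spent cartridge

### The arm

A 6-joint arm with a two-finger parallel gripper is mounted at the origin on the work surface. World frame = base frame: x ahead of the robot, y to its left, z up, the work surface at z = 0. Lengths are in m, angles in rad, forces in N, time in s.
With the tool pointing down it reaches from about 0.3 to 0.875 m from the base axis. Payload 6.4 kg.
Tool frame: the origin (TCP) lies midway between the tips of the shut fingers; the grasp point (between the pads) lies 19 mm behind it; x points along the fingers, y is the direction in which the jaws open and shut, and the axes are right-handed (so a half turn about x gives the same grasp; the last joint's range is limited). The gripper opens to 85 mm and grips with 20 to 120 N. Pads are 22 mm wide; open, the fingers measure 114 mm over their backs; the gripper's body (76 mm by 85 mm) begins 54 mm behind the grasp point. The pads swing forward as they close: fully open they stand 13 mm farther back than shut.
Start: joints at [-1.502, 0.181, 1.607, -0, 1.354, -0.206], TCP at [0.156, -0.553, 0.231] pointing down, gripper open.
Joint ranges: [-2.99, 2.99], [-0.89, 2.07], [0.3, 2.58], [-1.14, 4.28], [0, 2.63], [-3.12, 3.12]. Speed limits (rad/s): [2.57, 2.57, 3.01, 3.14, 3.14, 3.14].

### API

Orientations are given as a unit quaternion [w, x, y, z].
In Python, from bench import ctrl gives the robot as it stands.
- The arm moves only by the tool step_arm, never from a script. Its argument "motion" is a list of rows, each a list of 7 numbers: the shift along the tool's x, y, z in mm, then the turn, a rotation vector about the tool's x, y, z in degrees, then the closure in counts, from 0 (fully open) to 255 (shut). In form: [[tx, ty, tz, rx, ry, rz, hand], ...]. A call has 1 to 10 rows; each row is the pose to reach, as a shift and turn from the pose commanded when the call began, along the tool's axes at that moment; what a row does not reach only later rows make up. A row lasts 1/8 s, in which the tool goes at most 62.5 mm and 10.7 degrees, less where a joint would pass 70% of its speed; a pose out of reach is approached as far as the arm can. A call with a gripper value outside its range is refused whole. The fingers move at their own pace and stop on an object; the grip force is fixed at half the most. Time passes only in rows, so rows that repeat a pose let the fingers close. It gives the time, the measured TCP pose, the force and the opening at its end, in the units of the state.
- ctrl.get_obs(): the state, without advancing time (a new reading comes with each control period).
- ctrl.camera(name): name is "scene" or "top" or "wrist"; returns (picture, depth): 480x640x3 uint8, red, green, blue; 480x640 float32, m along the optical axis (not along the pixel's ray), 0 where there is no reading.
- ctrl.camera_info(name): a dict with "fx", "fy", "cx", "cy" (pixels), "T" (4x4, takes a point from camera to world coordinates); the wrist camera has in their place "hand_eye" (4x4, takes a point from camera to tool coordinates, whose origin is the TCP and whose axes are the tool frame's). Camera axes: x right, y down, z forward; pixel columns grow to the right and rows downward; lengths in m; the calibration is good to about 2 mm. A picture is of the moment at which its call begins: read the wrist's pose just before it. camera_info takes no time and is no camera call.
- ctrl.hand_in(): hands the job in, once; it reports no verdict.
The state is a dict: "time_s": time; "q": joint angles; "dq": joint speeds; "joint_efforts": joint torques, N m; "eef_pos": TCP position; "eef_rot": TCP orientation; "wrist_force": force on the tool from outside, world axes, zero at the start; "torque": the same for the moment, N m; "opening": opening from 0.0 (shut) to 1.0 (fully open).
Only numpy, scipy, OpenCV 4.12 (cv2) and the standard library are available. Lean on these libraries where they do the work, as an engineer would, in place of code of your own. Each camera call takes 0.05 s, during which the arm holds its last target. There are 200 camera calls.

### The job

The cartridge in the sealant gun on the washer lid is used up. Flip the gun's release pawl up and right over so that it rests back off the teeth, draw the toothed rod back by its handle until it comes up gently against its stop, without yanking, then lift out the empty cartridge and lay it, not drop it, flat in the long bay of the plastic tray. Leave the pawl flipped over, the rod fully back and everything else where it stands.

Things in the scene. Friction and masses are not known exactly. Their poses are not given: they have to be found in the camera images.
- gun: Steel sealant gun fixed level in a bench stand, its axis 150 mm above the lid. Origin: on the lid just ahead of the gun's back plate (x -9 to -3 mm, top 27 mm above the axis); +x to the nozzle, z up. Cradle open upwards: two rails below, low U yoke at x 164 to 169. The body behind the back plate is open on top; 28 mm wide pivot cheeks at x -102 to -64 reach 34 mm above the axis.
- pawl: Release pawl, a 0.1 kg lever. Origin: on its cross pivot, gun x -85 mm, 176 mm above the lid; own +x along the lever. Engaged it is nearly level, points to the nozzle, and its blade blocks the rod's way back. Its free end swings up and backwards. Let go before its tab is past the top it drops back into the teeth; past it, it falls over and rests 123 degrees from engaged. May bind by a few N.
- pawl_tab (a point): Middle of the pawl's finger tab at the lever's free end: 32 mm long, 12 mm wide across the gun, 12 mm high, 56 mm from the pivot along the lever and 4 mm above it. Engaged it is about 180 mm above the lid, with the rod's teeth 16 mm below its underside; its sides are clear, so it can be pinched by them from above.
- rod: Toothed rod, 10 mm wide, on the gun's axis. Origin: in its upright round handle at the rear end, 15 mm thick, 180 mm above the lid; sleeve from 16 mm below to 24 above the origin, rod's top 27 below. It slides along gun x only, drag 6 N, and starts 50 to 110 mm short of its rear stop, an unmarked rubber washer (6 N/mm): feel it. Its 38 mm plunger disc inside the cartridge locks that in until the rod is fully back.
- cartridge: Spent white plastic cartridge lying in the gun, 0.08 to 0.15 kg: tube 46 mm in diameter, 150 mm long, open at the rear, with a neck and cone at the front, 199 mm over all. Origin: on the axis at the middle of the tube (half-way up); own +x to the nozzle, which ends 124 mm from the origin. Lifts straight up once the plunger is out.
- tray_bay (a point): Middle of the floor of the long bay of the grey plastic tray (200 x 260 x 34 mm, does not move). It is the large bay on the robot's side, 120 mm (own x) by 252 mm (own y) inside; floor 4 mm, outer walls 34 mm, divider to the small bays 30 mm above the lid. Axes are the tray's, z up. The cartridge is to lie along y, nozzle either way.
- jar: Bystander: small closed glass jar, 54 mm in diameter, 62 mm high, standing in a small bay of the tray. Origin: centre of its underside.
- steel_peg: Bystander: stainless steel peg 55 mm long, 22 mm high, lying in the middle small bay of the tray. Origin: centre of its underside.
- spray_bottle: Bystander: upright white spray bottle, 74 mm in diameter, 207 mm high. Origin: centre of its underside.
- new_cartridge: Bystander: a full, capped cartridge standing upright on the lid, 47 mm in diameter, 172 mm high. Origin: centre of its underside.
- tape_roll: Bystander: roll of paper tape lying flat, 100 mm in diameter, 24 mm high. Origin: centre of its underside.
- putty_knife: Bystander: flat spatula-like knife 190 mm long lying on the lid. Origin: under its middle.

How it is judged:
On the way, in this order (a step that is already met when the one before it is completed fails the run):
1. the pawl is flipped over and lies back off the teeth (x of pawl_tab in the frame of gun below -0.1 m), for 0.2 s.
2. the rod is drawn fully back to its stop, the pawl still back (x of pawl_tab in the frame of gun below -0.1 m and x of rod in the frame of gun below -0.291 m), for 0.2 s.
3. the cartridge, still held, is lowered into the long bay of the tray (x of cartridge in the frame of tray_bay between -0.042 and 0.042 m and y of cartridge in the frame of tray_bay between -0.06 and 0.06 m and z of cartridge in the frame of tray_bay below 0.042 m and contact force between the fingers and cartridge above 0.3 N), for 0.1 s.
At the end, for the whole second after the job is handed in: Pawl flipped over (tab 15 mm or more behind its pivot); rod within 4 mm of its rear stop; cartridge at rest, level within 0.1 rad, on the floor of the long bay: its middle within 42 mm (x) and 60 mm (y) of the bay's middle, 15 to 28 mm above the floor (all of step 2 and x of cartridge in the frame of tray_bay between -0.042 and 0.042 m and y of cartridge in the frame of tray_bay between -0.06 and 0.06 m and z of cartridge in the frame of tray_bay between 0.015 and 0.028 m and angle between cartridge's own x axis and vertical between 1.47 and 1.67 rad and linear speed of cartridge below 0.02 m/s); the robot touches nothing.
It fails at once if the rod is yanked hard against the rubber washer that is its rear stop (contact force between rod and buffer_c0 above 38 N).
It fails at once if the jar, spray bottle or new cartridge is shifted by more than 30 mm or knocked over (distance of any of jar, spray_bottle, new_cartridge from where it was at the start of the episode above 0.03 m or angle between any of jar, spray_bottle, new_cartridge's own z axis and vertical above 0.35 rad).
It fails at once if the steel peg, tape roll or putty knife is shifted by more than 30 mm (distance of any of steel_peg, tape_roll, putty_knife from where it was at the start of the episode above 0.03 m).
It also fails if it takes over 59 s, if anything falls off the work surface, if the arm or the gripper's body presses on something with over 40 N, if the wrist force passes 120 N, or if a joint passes its speed limit or range.

## Working session

There is one attempt and no reset: what is moved stays moved. The work goes in short steps, Python scripts to look and compute and a tool call to move; the robot and the scene stay as the last step left them, time stands still between calls to the robot, and variables do not carry over. Pictures are saved under pics/ and viewed, about 8 in all and at most 12, crops included, and the job is handed in when it is done.

Besides the shell and the picture viewer there is one more tool, called after "Request:" as name(argument=value, ...) on one line, values as JSON. step_arm: Moves the arm, as the interface text tells. Its arguments: {"type":"object","properties":{"motion":{"type":"array","items":{"type":"array","items":{"type":"number"}}}},"required":["motion"]}

```bash
mkdir -p pics; ls; cat > h.py <<'E'
import numpy as np, cv2
from bench import ctrl
from scipy.spatial.transform import Rotation as R
def rot(q): return R.from_quat([q[1],q[2],q[3],q[0]]).as_matrix()
def grab(name,save=None):
    o=ctrl.get_obs(); im,d=ctrl.camera(name); i=ctrl.camera_info(name)
    if name=='wrist':
        T=np.eye(4);T[:3,:3]=rot(o['eef_rot']);T[:3,3]=o['eef_pos'];T=T@i['hand_eye']
    else: T=np.array(i['T'])
    if save: cv2.imwrite('pics/'+save,im[:,:,::-1]); np.savez('pics/'+name+'_last.npz',im=im,d=d,T=T,K=[i['fx'],i['fy'],i['cx'],i['cy']])
    return im,d,T,(i['fx'],i['fy'],i['cx'],i['cy'])
def cloud(d,T,K):
    v,u=np.mgrid[:d.shape[0],:d.shape[1]]
    P=np.stack([(u-K[2])/K[0]*d,(v-K[3])/K[1]*d,d,np.ones_like(d)],-1)@T.T
    P=P[...,:3]; P[d<=0]=np.nan; return P
def load(name):
    z=np.load('pics/'+name+'_last.npz'); return z['im'],z['d'],z['T'],z['K']
def totool(dw,o=None):
    o=o or ctrl.get_obs(); return rot(o['eef_rot']).T@np.asarray(dw)
E
python3 - <<'E'
from h import *
for n in ('top','scene'):
    im,d,T,K=grab(n,n+'0.png'); print(n,K,T.round(3).tolist())
print(ctrl.get_obs())
E
```

```text
pics
top (587.5511936190535, 587.5511936190535, 310.84650363982377, 234.55243589589443) [[-0.001, -0.989, 0.145, 0.374], [-1.0, 0.001, 0.001, 0.007], [-0.001, -0.145, -0.989, 1.591], [0.0, 0.0, 0.0, 1.0]]
scene (450.10610135365516, 450.10610135365516, 325.39590490101915, 238.57910437808482) [[-0.648, 0.647, -0.401, 0.98], [0.762, 0.56, -0.326, 0.362], [0.014, -0.517, -0.856, 1.047], [0.0, 0.0, 0.0, 1.0]]
{'time_s': 0.1, 'q': array([-1.50226751e+00,  1.81464360e-01,  1.60792235e+00,  5.83068833e-06,
        1.35378817e+00, -2.06327247e-01]), 'dq': array([-0.00143009, -0.00092772,  0.00141339,  0.00029168, -0.00205779,
       -0.0001508 ]), 'joint_efforts': array([ 7.08647294e-04, -4.45875800e+01, -3.52238667e+01, -2.63011325e-04,
        4.12876136e-03,  2.51449387e-05]), 'eef_pos': array([ 0.15602847, -0.55290712,  0.23046865]), 'eef_rot': array([ 0.09631229,  0.70048027,  0.09742816, -0.70039923]), 'wrist_force': array([-0.03694226, -0.61716153,  0.66023122]), 'torque': array([0.03330291, 0.04470932, 0.00371708]), 'opening': 1.0028102632263383}
```

View pics/top0.png

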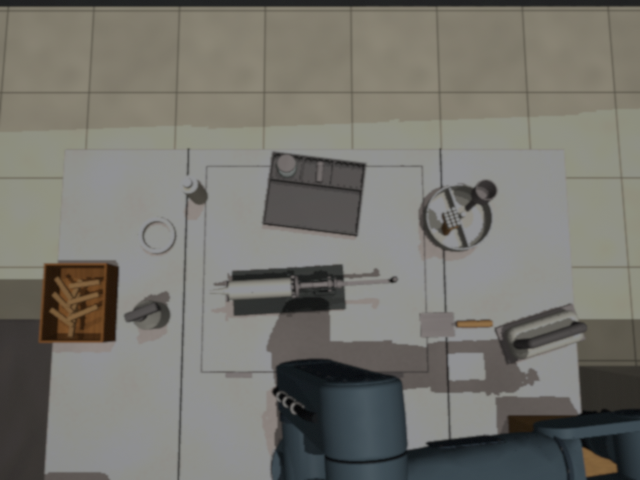

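View pics/scene0.png

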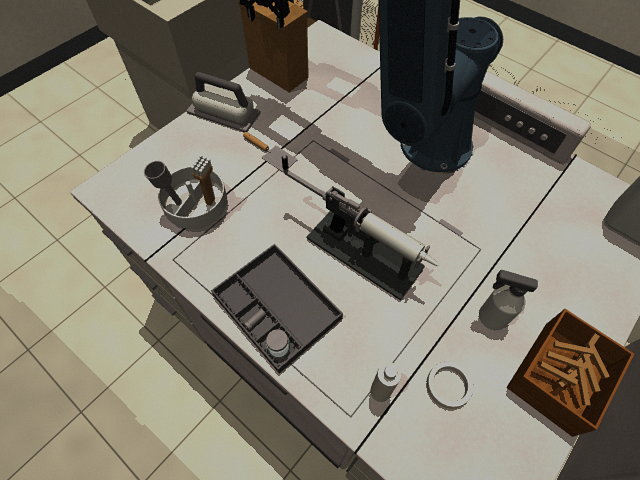

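Top view: the gun lies with its nozzle left (world +y), the handle at about (393,279), the cartridge at (228–290, 288) and the tray at (315,195) with the long bay on the near side. The jar and peg are in the far bays and the knife is near (455,323). Scene view: the handle is at (285,160).

```bash
cat > m.py <<'E'
from h import *
C=[cloud(*[load(n)[i] for i in (1,2,3)]) for n in ('top','scene')]
P=np.concatenate([c.reshape(-1,3) for c in C]); S=np.concatenate([np.full(c.shape[0]*c.shape[1],k) for k,c in enumerate(C)])
ok=np.isfinite(P[:,0])&(P[:,0]>.3)&(P[:,0]<.65)&(P[:,1]>-.3)&(P[:,1]<.35)&(P[:,2]>.1)&(P[:,2]<.26);P=P[ok];S=S[ok]
for k in (0,1):
    Q=P[S==k]; print('cam',k,len(Q))
    for y in np.arange(-.3,.35,.02):
        s=Q[(Q[:,1]>=y)&(Q[:,1]<y+.02)]
        if len(s)>2: print(round(y,2),len(s),'x',np.percentile(s[:,0],[2,50,98]).round(3),'zmax',np.percentile(s[:,2],98).round(3))
    h=Q[(Q[:,1]<-.08)&(Q[:,2]>.16)]; print('handle?',len(h),np.median(h,0) if len(h) else '')
# tray
c=C[0]; m=np.isfinite(c[...,0])&(c[...,2]<.05)&(c[...,2]>.015)&(c[...,0]>.5)&(c[...,0]<.9)&(c[...,1]>-.15)&(c[...,1]<.2)
n,l,st,_=cv2.connectedComponentsWithStats(m.astype(np.uint8)); 
for i in range(1,n):
    if st[i,4]>60: q=c[l==i]; print('tray',st[i],q.min(0).round(3),q.max(0).round(3),cv2.minAreaRect(q[:,:2].astype(np.float32)))
E
python3 m.py
```

```text
cam 0 2209
-0.2 48 x [0.464 0.471 0.478] zmax 0.21
-0.18 37 x [0.465 0.469 0.475] zmax 0.159
-0.16 35 x [0.464 0.469 0.474] zmax 0.158
-0.14 34 x [0.462 0.467 0.472] zmax 0.16
-0.12 35 x [0.462 0.467 0.472] zmax 0.157
-0.1 37 x [0.46  0.465 0.47 ] zmax 0.158
-0.08 45 x [0.455 0.464 0.472] zmax 0.162
-0.06 87 x [0.449 0.463 0.475] zmax 0.188
-0.04 110 x [0.447 0.46  0.477] zmax 0.189
-0.02 93 x [0.447 0.458 0.473] zmax 0.187
0.0 97 x [0.447 0.457 0.472] zmax 0.193
0.02 98 x [0.438 0.455 0.47 ] zmax 0.192
0.04 140 x [0.431 0.455 0.481] zmax 0.181
0.06 154 x [0.433 0.454 0.476] zmax 0.177
0.08 164 x [0.433 0.454 0.477] zmax 0.177
0.1 151 x [0.431 0.452 0.474] zmax 0.176
0.12 151 x [0.43  0.451 0.474] zmax 0.178
0.14 162 x [0.428 0.449 0.472] zmax 0.177
0.16 154 x [0.428 0.449 0.472] zmax 0.177
0.18 156 x [0.426 0.447 0.469] zmax 0.175
0.2 147 x [0.423 0.447 0.471] zmax 0.175
0.22 47 x [0.44  0.445 0.453] zmax 0.16
0.24 27 x [0.44  0.445 0.45 ] zmax 0.156
handle? 45 [ 0.47042888 -0.18576828  0.20260839]
cam 1 2953
-0.2 92 x [0.468 0.476 0.48 ] zmax 0.207
-0.18 47 x [0.465 0.474 0.477] zm
[... 597 characters left out ...]
2 179 x [0.438 0.464 0.476] zmax 0.173
0.14 178 x [0.436 0.464 0.474] zmax 0.173
0.16 180 x [0.436 0.463 0.473] zmax 0.173
0.18 227 x [0.433 0.464 0.472] zmax 0.174
0.2 207 x [0.425 0.456 0.474] zmax 0.173
0.22 69 x [0.442 0.451 0.472] zmax 0.16
0.24 36 x [0.442 0.447 0.452] zmax 0.155
handle? 82 [ 0.47567816 -0.18366842  0.18964545]
tray [ 262  151  104   85 1422] [ 0.603 -0.14   0.015] [0.834 0.14  0.05 ] ((0.7188770174980164, -0.00034493207931518555), (0.2602866590023041, 0.20423641800880432), 82.63638305664062)
tray [283 265  60   9 258] [ 0.5   -0.075  0.015] [0.522 0.083 0.027] ((0.5108276605606079, 0.0038636326789855957), (0.15852569043636322, 0.021634751930832863), 89.99918365478516)
```

```bash
python3 - <<'E'
from h import *
o=ctrl.get_obs(); Rm=rot(o['eef_rot']); print(Rm.round(3)); i=ctrl.camera_info('wrist'); print(np.round(i['hand_eye'],3),i['fx'])
# desired: x down; y along +-(gun cross axis)
a=np.array([-.0615,1,0]);a/=np.linalg.norm(a); 
for s in (1,-1):
    x=np.array([0,0,-1.]); y=s*np.cross(a,[0,0,1]); z=np.cross(x,y)
    D=np.stack([x,y,z],1); rv=R.from_matrix(Rm.T@D).as_rotvec(degrees=True); print(s,D.round(3).tolist(),rv.round(2))
print(totool(np.array([.455,-.10,.40])-o['eef_pos'])*1000)
E
```

```text
[[-0.     0.271 -0.962]
 [ 0.002 -0.962 -0.271]
 [-1.    -0.002 -0.   ]]
[[ 0.    -0.302  0.953 -0.142]
 [ 1.    -0.    -0.     0.   ]
 [ 0.     0.953  0.302 -0.077]
 [ 0.     0.     0.     1.   ]] 382.07164956565805
1 [[0.0, 0.998, 0.061], [0.0, 0.061, -0.998], [-1.0, -0.0, 0.0]] [-7.777e+01 -8.000e-02  6.000e-02]
-1 [[0.0, -0.998, -0.061], [0.0, -0.061, 0.998], [-1.0, 0.0, 0.0]] [1.0223e+02 7.0000e-02 8.0000e-02]
[-168.84673542 -355.02587401 -410.72755925]
```

Request:
step_arm(motion=[[-60,-40,-40,-7,0,0,0],[-90,-85,-85,-16,0,0,0],[-90,-130,-132,-25,0,0,0],[-90,-180,-183,-34,0,0,0],[-90,-230,-234,-43,0,0,0],[-90,-280,-285,-52,0,0,0],[-90,-330,-336,-61,0,0,0],[-90,-380,-387,-70,0,0,0],[-90,-430,-437,-77.8,0,0,0],[-90,-430,-437,-77.8,0,0,0]])

```text
time_s: 1.35
eef_pos: [0.4522, -0.0336, 0.3212]
eef_rot: [0.516, 0.484, 0.515, -0.484]
wrist_force: [0.7, -0.6, -0.5]
opening: 0.999
```

```bash
python3 - <<'E'
from h import *
o=ctrl.get_obs();print(o['time_s'],o['eef_pos'],rot(o['eef_rot']).round(3).tolist(),o['wrist_force'],o['q'])
grab('wrist','w1.png')
E
```

```text
1.35 [ 0.45220246 -0.03356027  0.3212287 ] [[0.0, 0.998, 0.063], [-0.0, 0.063, -0.998], [-1.0, 0.0, 0.0]] [ 0.74039797 -0.58757142 -0.46029248] [-3.36751445e-01 -1.67466376e-01  1.77696046e+00 -1.79847228e-04
  1.53170046e+00 -4.00152735e-01]
```

View pics/w1.png

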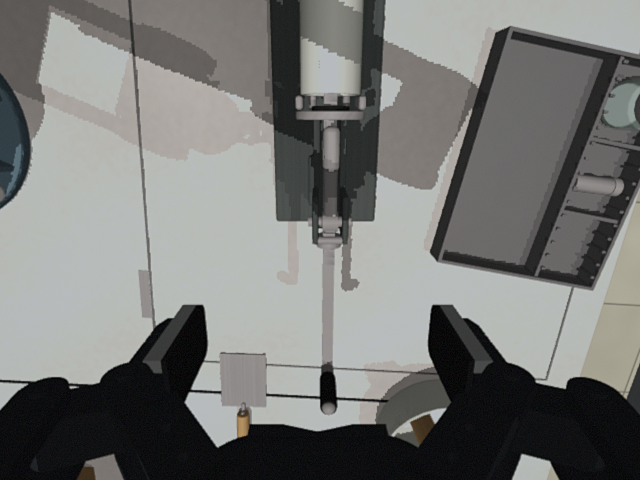

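The wrist picture shows the pawl tab at (331,145), the back plate at (329,114), the cheeks at about (329,232), the handle at (328,390) and the cartridge rear at about row 97. The long bay's corners are near (510,35), (618,58), (540,270) and (440,255).

```bash
cat >> h.py <<'E'
def ray(u,v,z,T,K):
    r=T[:3,:3]@np.array([(u-K[2])/K[0],(v-K[3])/K[1],1]); return T[:3,3]+r*(z-T[2,3])/r[2]
E
python3 - <<'E'
from h import *
im,d,T,K=load('wrist'); c=cloud(d,T,K); g=im.astype(int).sum(2)//3
# tab blob: points z>.178 in front of cheeks
for v in range(90,255,6):
    row=c[v,290:370]; gg=g[v,290:370]; m=row[:,2]>.14
    if m.any(): 
        q=row[m]; u=np.where(m)[0]+290; zt=np.nanmax(q[:,2]); t=q[:,2]>zt-.006
        print(v,'u',u[t].min(),u[t].max(),'z',zt.round(4),'x',q[t,0].min().round(4),q[t,0].max().round(4),'y',q[t,1].mean().round(4))
h=c[330:420,300:360].reshape(-1,3); g2=h[h[:,2]>.195]; print('handle top',len(g2),g2.mean(0),g2.min(0),g2.max(0))
for n,(u,v) in dict(a=(510,35),b=(618,58),c=(540,270),d=(440,255)).items(): print(n,c[v,u],ray(u,v,.034,T,K))
mm=(c[...,2]<.012)&(c[...,2]>-.004)&(np.abs(im.max(2).astype(int)-im.min(2))<15)&(g<125)&(np.mgrid[:480,:640][1]>440)&(np.mgrid[:480,:640][0]<290)
n,l,st,ce=cv2.connectedComponentsWithStats(mm.astype(np.uint8))
for i in range(1,n):
    if st[i,4]>2500: q=c[l==i]; print(st[i],np.median(q,0),cv2.minAreaRect(q[:,:2].astype(np.float32)))
E
```

```text
90 u 312 350 z 0.1726 x 0.4427 0.4702 y 0.0604
96 u 297 363 z 0.1602 x 0.4316 0.4809 y 0.0568
102 u 296 365 z 0.1615 x 0.431 0.4827 y 0.0526
108 u 297 365 z 0.165 x 0.432 0.4831 y 0.0483
114 u 309 351 z 0.177 x 0.4415 0.472 y 0.044
120 u 316 344 z 0.1581 x 0.4468 0.4686 y 0.0396
126 u 329 334 z 0.1833 x 0.4564 0.4599 y 0.0359
132 u 324 339 z 0.1895 x 0.453 0.4635 y 0.0321
138 u 323 339 z 0.1895 x 0.4526 0.4638 y 0.028
144 u 323 339 z 0.1898 x 0.4529 0.4642 y 0.0239
150 u 323 339 z 0.1891 x 0.4532 0.4645 y 0.0198
156 u 323 339 z 0.189 x 0.4535 0.4648 y 0.0156
162 u 323 339 z 0.1889 x 0.4537 0.4652 y 0.0114
168 u 324 338 z 0.1884 x 0.4548 0.4648 y 0.0071
174 u 324 337 z 0.1843 x 0.4551 0.4646 y 0.0022
180 u 324 337 z 0.184 x 0.4554 0.465 y -0.0022
186 u 324 337 z 0.1838 x 0.4558 0.4654 y -0.0068
192 u 324 337 z 0.1833 x 0.4561 0.4658 y -0.0112
198 u 312 348 z 0.184 x 0.4474 0.4742 y -0.0158
204 u 312 348 z 0.1839 x 0.4477 0.4745 y -0.0204
210 u 312 348 z 0.184 x 0.4479 0.475 y -0.0251
216 u 312 348 z 0.1845 x 0.4482 0.4755 y -0.0297
222 u 308 351 z 0.1844 x 0.4454 0.4786 y -0.0344
228 
[... 494 characters left out ...]
04 0.034     ]
c [ 0.74862589 -0.13104527  0.00318877] [ 0.72846429 -0.1193798   0.034     ]
d [ 0.6049035  -0.10835524  0.03245554] [ 0.60433957 -0.10781211  0.034     ]
[ 441   30   60  197 2887] [ 6.09218868e-01  6.38317933e-02 -2.18047496e-04] ((0.5985032916069031, 0.03615400195121765), (0.2235085517168045, 0.05184290185570717), 81.71221923828125)
[  443    37   166   235 20918] [0.69233193 0.01787986 0.0033898 ] ((0.6882950067520142, 0.002573922276496887), (0.2532171308994293, 0.11229219287633896), 82.54215240478516)
[ 539  214   66   67 2575] [ 0.78147974 -0.09661178  0.00344232] ((0.7775289416313171, -0.09619931876659393), (0.08020991832017899, 0.054674189537763596), 82.4597396850586)
```

Request:
step_arm(motion=[[40,5,-25,0,0,0,0],[90,8,-45,0,0,0,0],[90,10,-53,0,0,0,0],[90,10,-53,0,0,0,0]])

```text
time_s: 1.9
eef_pos: [0.4592, 0.0177, 0.2329]
eef_rot: [0.516, 0.484, 0.515, -0.484]
wrist_force: [0.4, 0.3, 0.6]
opening: 1.0
```

Request:
step_arm(motion=[[35,0,-2,0,0,0,0],[62,0,-3,0,0,0,0],[69,0,-3,0,0,0,100],[69,0,-3,0,0,0,255],[69,0,-3,0,0,0,255],[69,0,-3,0,0,0,255],[69,0,-3,0,0,0,255],[69,0,-3,0,0,0,255]])

```text
time_s: 2.9
eef_pos: [0.4586, 0.0207, 0.1632]
eef_rot: [0.516, 0.484, 0.515, -0.484]
wrist_force: [-2.6, 0.5, 6.8]
opening: 0.126
```

```bash
python3 - <<'E'
from h import *
o=ctrl.get_obs();print(o['eef_pos'],o['wrist_force'],o['opening'])
p0=np.array([.4588,.0200,.180]);
# arc in tool coords: dx tool = -dz ; dz tool = -gun x shift
import math
a0=math.atan2(4,56);r=math.hypot(56,4)
for t in range(0,125,10):
    a=a0+math.radians(t); print(t,'tx',round(-(r*math.sin(a)-4),1),'tz',round(56-r*math.cos(a),1))
E
```

```text
[0.45863952 0.02069037 0.16315067] [-2.59803118  0.4598908   6.75147039] 0.12598793507793918
0 tx 0.0 tz 0.0
10 tx -9.7 tz 1.5
20 tx -18.9 tz 4.7
30 tx -27.5 tz 9.5
40 tx -35.1 tz 15.7
50 tx -41.5 tz 23.1
60 tx -46.5 tz 31.5
70 tx -50.0 tz 40.6
80 tx -51.8 tz 50.2
90 tx -52.0 tz 60.0
100 tx -50.5 tz 69.7
110 tx -47.3 tz 78.9
120 tx -42.5 tz 87.5
```

Request:
step_arm(motion=[[-5,0,0,0,2,0,255],[-10,0,0.1,0,4.5,0,255],[-19,0,1.9,0,9,0,255],[-28,0,5.3,0,13.5,0,255],[-36,0,10.1,0,18,0,255]])

```text
time_s: 3.52
eef_pos: [0.459, 0.0114, 0.1977]
eef_rot: [0.427, 0.556, 0.59, -0.401]
wrist_force: [5.6, -0.7, -13.0]
opening: 0.127
```

Request:
step_arm(motion=[[-8.4,0,3.7,0,4.5,0,255],[-16,0,8.7,0,9,0,255],[-22.4,0,14.9,0,13.5,0,255],[-27.4,0,22.1,0,18,0,255],[-31.1,0,30.1,0,22.5,0,255],[-33.3,0,38.5,0,27,0,255],[-33.8,0,47,0,31.5,0,255],[-33.8,0,47,0,31.5,0,255]])

```text
time_s: 4.53
eef_pos: [0.4624, -0.0435, 0.2159]
eef_rot: [0.249, 0.644, 0.684, -0.234]
wrist_force: [1.4, 6.3, 0.6]
opening: 0.124
```

```bash
python3 - <<'E'
from h import *
o=ctrl.get_obs();print(o['eef_pos'],rot(o['eef_rot']).round(3).tolist(),o['wrist_force'],o['opening'])
R_=rot(o['eef_rot']);print('grasp',o['eef_pos']-.018*R_[:,0])
im,d,T,K=grab('scene','s1.png'); cv2.imwrite('pics/s1c.png',cv2.resize(im[100:340,230:480,::-1],None,fx=2.4,fy=2.4))
E
```

```text
[ 0.46237    -0.04353155  0.2159309 ] [[-0.046, 0.998, 0.039], [0.764, 0.06, -0.642], [-0.643, 0.001, -0.766]] [1.44192351 6.29202871 0.5854471 ] 0.12408193387704342
grasp [ 0.46319549 -0.05729012  0.22750761]
```

View pics/s1c.png

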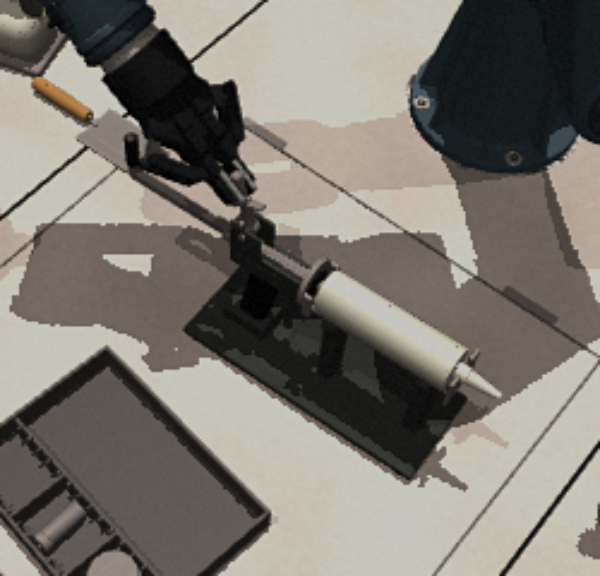

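Request:
step_arm(motion=[[0,0,0,0,0,0,0],[0,0,0,0,0,0,0],[0,0,0,0,0,0,0],[-20,0,0,0,0,0,0],[-60,0,0,0,0,0,0],[-90,0,0,0,-8,0,0],[-90,0,0,0,-18,0,0],[-90,0,0,0,-28,0,0],[-90,0,0,0,-38,0,0],[-90,0,0,0,-48,0,0]])

```text
time_s: 5.82
eef_pos: [0.4672, -0.1139, 0.2768]
eef_rot: [0.511, 0.49, 0.519, -0.479]
wrist_force: [-0.3, 1.2, -0.0]
opening: 1.002
```

```bash
python3 - <<'E'
from h import *
o=ctrl.get_obs();Rm=rot(o['eef_rot']);print(o['eef_pos'],Rm.round(3).tolist(),o['wrist_force'],o['opening'])
im,d,T,K=grab('wrist','w2.png'); c=cloud(d,T,K)
q=c.reshape(-1,3); f=lambda a,b,e,f_,g,h:q[(q[:,0]>a)&(q[:,0]<b)&(q[:,1]>e)&(q[:,1]<f_)&(q[:,2]>g)&(q[:,2]<h)]
h=f(.45,.50,-.21,-.16,.19,.22); print('handle',len(h),h.mean(0) if len(h) else '')
t=f(.43,.50,-.12,.05,.195,.26); print('pawl',len(t),t.min(0),t.max(0)) if len(t) else print('no pawl pts')
t=f(.44,.48,0,.036,.17,.26); print('old tab place',len(t))
x=np.array([0,0,-1.]);y=np.array([.9981,.0612,0]);D=np.stack([x,y,np.cross(x,y)],1)
print('turn',R.from_matrix(Rm.T@D).as_rotvec(degrees=True).round(2)); print('shift to above handle',(Rm.T@(np.array([.4715,-.187,.169])-o['eef_pos'])*1000).round(1), (Rm.T@(np.array([.4715,-.187,.235])-o['eef_pos'])*1000).round(1))
E
```

```text
[ 0.46716604 -0.1138682   0.27680717] [[0.002, 0.998, 0.06], [0.019, 0.06, -0.998], [-1.0, 0.003, -0.019]] [-0.33226036  1.18123456 -0.03470536] 1.002006790943207
handle 555 [ 0.47146762 -0.18579963  0.20124093]
pawl 1884 [ 0.45804309 -0.0816453   0.19665114] [ 0.47075755 -0.03606529  0.23624116]
old tab place 0
turn [-0.05 -1.09 -0.2 ]
shift to above handle [106.4  -0.5  75.3] [40.4 -0.2 74. ]
```

View pics/w2.png

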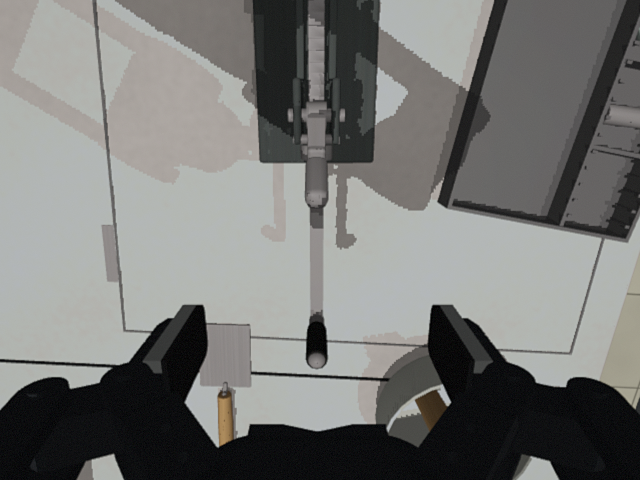

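The pawl now lies back, with its tab at (316,190) and about gun x −0.115. The handle top is at (317,358). Next I grasp the handle.

Request:
step_arm(motion=[[10,0,40,0,-1.1,0,0],[40,0,74,0,-1.1,0,0],[80,-0.3,75,0,-1.1,0,0],[104,-0.5,75,0,-1.1,0,0],[104,-0.5,75,0,-1.1,0,255],[104,-0.5,75,0,-1.1,0,255],[104,-0.5,75,0,-1.1,0,255],[104,-0.5,75,0,-1.1,0,255],[104,-0.5,75,0,-1.1,0,255]])

```text
time_s: 7.0
eef_pos: [0.4711, -0.1851, 0.1698]
eef_rot: [0.514, 0.486, 0.516, -0.482]
wrist_force: [-0.8, 0.3, 5.8]
opening: 0.158
```

```bash
python3 - <<'E'
from h import *
o=ctrl.get_obs();print(o['eef_pos'],rot(o['eef_rot']).round(3).tolist(),o['wrist_force'],o['opening'])
E
```

```text
[ 0.47108458 -0.1850592   0.16976224] [[0.001, 0.998, 0.062], [0.006, 0.062, -0.998], [-1.0, 0.002, -0.006]] [-0.78129129  0.2685289   5.77993206] 0.15831123873201008
```

Request:
step_arm(motion=[[0,0,2,0,0,0,255],[0,0,5,0,0,0,255],[0,0,10,0,0,0,255],[0,0,15,0,0,0,255],[0,0,20,0,0,0,255],[0,0,25,0,0,0,255],[0,0,30,0,0,0,255],[0,0,35,0,0,0,255],[0,0,40,0,0,0,255],[0,0,42,0,0,0,255]])

```text
time_s: 8.25
eef_pos: [0.4735, -0.226, 0.1697]
eef_rot: [0.514, 0.486, 0.517, -0.482]
wrist_force: [-2.5, 6.1, 10.2]
opening: 0.156
```

Request:
step_arm(motion=[[0,0,2,0,0,0,255],[0,0,4,0,0,0,255],[0,0,6,0,0,0,255],[0,0,8,0,0,0,255]])

```text
time_s: 8.75
eef_pos: [0.474, -0.2338, 0.1697]
eef_rot: [0.514, 0.486, 0.517, -0.482]
wrist_force: [-2.9, 6.1, 10.7]
opening: 0.158
```

Request:
step_arm(motion=[[0,0,1.5,0,0,0,255],[0,0,3,0,0,0,255]])

```text
time_s: 9.0
eef_pos: [0.4742, -0.2368, 0.1697]
eef_rot: [0.514, 0.486, 0.517, -0.482]
wrist_force: [-2.3, 6.2, 10.7]
opening: 0.156
```

Request:
step_arm(motion=[[0,0,1.5,0,0,0,255],[0,0,3,0,0,0,255]])

```text
time_s: 9.25
eef_pos: [0.4744, -0.2398, 0.1697]
eef_rot: [0.514, 0.486, 0.517, -0.482]
wrist_force: [-3.7, 6.2, 10.6]
opening: 0.159
```

Request:
step_arm(motion=[[0,0,1.5,0,0,0,255],[0,0,3,0,0,0,255]])

```text
time_s: 9.5
eef_pos: [0.4745, -0.2422, 0.1697]
eef_rot: [0.513, 0.487, 0.517, -0.482]
wrist_force: [-3.9, 10.9, 14.1]
opening: 0.159
```

Request:
step_arm(motion=[[0,0,0.7,0,0,0,255],[0,0,1.5,0,0,0,255],[0,0,1.5,0,0,0,255]])

```text
time_s: 9.88
eef_pos: [0.4746, -0.2427, 0.1697]
eef_rot: [0.513, 0.487, 0.518, -0.481]
wrist_force: [-4.0, 11.3, 14.7]
opening: 0.154
```

Request:
step_arm(motion=[[0,0,0.8,0,0,0,255],[0,0,1.6,0,0,0,255],[0,0,1.6,0,0,0,255],[0,0,1.6,0,0,0,255]])

```text
time_s: 10.38
eef_pos: [0.4746, -0.2434, 0.1697]
eef_rot: [0.513, 0.487, 0.519, -0.481]
wrist_force: [-4.5, 15.2, 17.1]
opening: 0.16
```

```bash
python3 - <<'E'
from h import *
o=ctrl.get_obs();Rm=rot(o['eef_rot']);print(o['eef_pos'],Rm.round(3).tolist(),o['wrist_force'],o['torque'],o['opening'])
im,d,T,K=grab('wrist','w3.png'); c=cloud(d,T,K)
im,d,T,K=grab('top','t2.png'); c=cloud(d,T,K); cv2.imwrite('pics/w3.png',load('wrist')[0][:,:,::-1]) if 0 else None
E
```

```text
[ 0.47460794 -0.24341006  0.16967073] [[-0.0, 0.998, 0.063], [0.012, 0.063, -0.998], [-1.0, 0.0, -0.012]] [-4.46350263 15.19551654 17.11057472] [ 2.15243923  0.56965144 -0.06276312] 0.15970343757077668
```

The force has built up against the washer to about 15 N in total, of which 6 N is drag. I release, rise and move over to the cartridge.

Request:
step_arm(motion=[[0,0,-0.7,0,0,0,255],[0,0,-0.7,0,0,0,0],[0,0,-0.7,0,0,0,0],[0,0,-0.7,0,0,0,0],[-20,0,-0.7,0,0,0,0],[-70,0,-0.7,0,-0.7,0,0],[-115,0,-20,0,-0.7,0,0],[-115,0,-70,0,-0.7,0,0],[-115,0,-130,0,-0.7,0,0],[-115,0,-190,0,-0.7,0,0]])

```text
time_s: 11.72
eef_pos: [0.4622, -0.0566, 0.2843]
eef_rot: [0.516, 0.483, 0.513, -0.486]
wrist_force: [1.1, 1.4, 0.0]
opening: 1.004
```

Request:
step_arm(motion=[[0,0,-60,0,0,0,0],[0,1,-120,0,0,0,0],[0,1,-170,0,0,0,0],[0,1,-187,0,0,0,0],[0,1,-187,0,0,0,0]])

```text
time_s: 12.35
eef_pos: [0.452, 0.1292, 0.2832]
eef_rot: [0.517, 0.482, 0.514, -0.485]
wrist_force: [-0.7, -0.8, 0.4]
opening: 1.001
```

```bash
python3 - <<'E'
from h import *
o=ctrl.get_obs();Rm=rot(o['eef_rot']);print(o['time_s'],o['eef_pos'],Rm.round(3).tolist(),o['wrist_force'])
im,d,T,K=grab('wrist','w4.png'); c=cloud(d,T,K); q=c.reshape(-1,3)
f=lambda a,b,e,f_,g,h:q[(q[:,0]>a)&(q[:,0]<b)&(q[:,1]>e)&(q[:,1]<f_)&(q[:,2]>g)&(q[:,2]<h)]
for y in np.arange(.05,.28,.01):
    s=f(.41,.50,y,y+.01,.135,.2)
    if len(s)>5: print(y.round(3),len(s),s[:,0].min().round(4),s[:,0].max().round(4),np.percentile(s[:,2],98).round(4))
im2,d,T,K=grab('top','t3.png'); c=cloud(d,T,K).reshape(-1,3); q=c
h=f(.44,.51,-.30,-.15,.19,.225); print('handle',len(h),h.mean(0) if len(h) else '')
E
```

```text
12.35 [0.4519828  0.12916755 0.28319522] [[0.0, 0.998, 0.064], [-0.006, 0.064, -0.998], [-1.0, -0.0, 0.006]] [-0.66911548 -0.788939    0.41607488]
0.05 650 0.4303 0.4835 0.1713
0.06 669 0.4337 0.479 0.1724
0.07 692 0.4333 0.4787 0.1723
0.08 717 0.4319 0.4777 0.1722
0.09 749 0.4316 0.4774 0.1724
0.1 767 0.4312 0.4768 0.1725
0.11 783 0.4309 0.4758 0.1723
0.12 824 0.4296 0.4756 0.1724
0.13 847 0.4293 0.4749 0.1721
0.14 874 0.429 0.474 0.1722
0.15 914 0.4277 0.474 0.1723
0.16 943 0.4274 0.4729 0.1724
0.17 975 0.4271 0.4726 0.1725
0.18 1005 0.4259 0.472 0.1724
0.19 1058 0.4256 0.4711 0.1724
0.2 953 0.4253 0.4708 0.1723
0.21 832 0.4216 0.4726 0.1622
0.22 369 0.438 0.4556 0.158
0.23 310 0.4394 0.4528 0.1561
0.24 256 0.4401 0.4508 0.155
0.25 139 0.4409 0.4488 0.1539
handle 35 [ 0.47443988 -0.24423447  0.2037644 ]
```

View pics/w4.png

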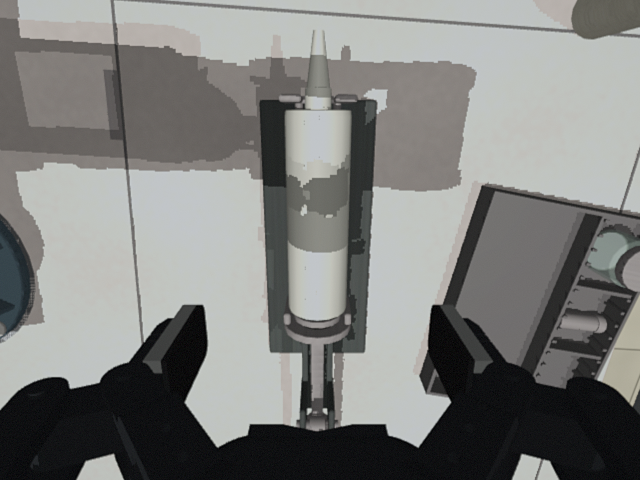

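Request:
step_arm(motion=[[50,0,-3,0,0.3,0,0],[100,0,-4,0,0.3,0,0],[140,0,-4,0,0.3,0,0],[152,0,-4,0,0.3,0,0],[152,0,-4,0,0.3,0,255],[152,0,-4,0,0.3,0,255],[152,0,-4,0,0.3,0,255],[152,0,-4,0,0.3,0,255],[152,0,-4,0,0.3,0,255]])

```text
time_s: 13.58
eef_pos: [0.4521, 0.1318, 0.1337]
eef_rot: [0.516, 0.484, 0.515, -0.484]
wrist_force: [-7.4, -2.7, 8.7]
opening: 0.527
```

Request:
step_arm(motion=[[-3,0,0,0,0,0,255],[-8,0,0,0,0,0,255],[-16,0,0,0,0,0,255],[-28,0,0,0,0,0,255],[-45,0,0,0,0,0,255],[-65,0,0,0,0,0,255],[-85,0,0,0,0,0,255],[-95,0,0,0,0,0,255],[-95,0,0,0,0,0,255]])

```text
time_s: 14.7
eef_pos: [0.4523, 0.1321, 0.2272]
eef_rot: [0.516, 0.485, 0.515, -0.484]
wrist_force: [-0.9, -0.6, -1.4]
opening: 0.524
```

```bash
python3 - <<'E'
from h import *
o=ctrl.get_obs();Rm=rot(o['eef_rot']);print(o['time_s'],o['eef_pos'],Rm.round(3).tolist(),o['wrist_force'],o['opening'])
im,d,T,K=grab('wrist','w5.png')
th=np.radians(82.5); ty=np.array([np.cos(th),np.sin(th),0])
x=np.array([0,0,-1.]);z=-ty;y=np.cross(z,x);D=np.stack([x,y,z],1)
print('turn',R.from_matrix(Rm.T@D).as_rotvec(degrees=True).round(2))
tgt=np.array([.684,.0035,0])-.024*ty; print(tgt)
tgt[2]=o['eef_pos'][2]; print('shift',(Rm.T@(tgt-o['eef_pos'])*1000).round(1))
c=cloud(d,T,K)[:300].reshape(-1,3); m=(np.abs(c[:,0]-.45)<.03)&(c[:,2]>.19)
for yy in np.arange(.06,.28,.03):
    s=c[m&(np.abs(c[:,1]-yy)<.01)]
    if len(s): print(yy.round(2),np.median(s[:,0]).round(4),np.percentile(s[:,2],97).round(4))
E
```

```text
14.7 [0.45228121 0.13212631 0.22716512] [[0.002, 0.998, 0.062], [0.0, 0.062, -0.998], [-1.0, 0.002, 0.0]] [-0.92605859 -0.55890048 -1.41449887] 0.5243450308061884
turn [ 1.105e+01 -1.000e-02 -1.000e-01]
[ 0.68086737 -0.02029468  0.        ]
shift [  0.4 218.7 166.3]
0.15 0.4484 0.2653
0.18 0.4495 0.2655
0.21 0.4483 0.2652
0.24 0.4464 0.2493
```

View pics/w5.png

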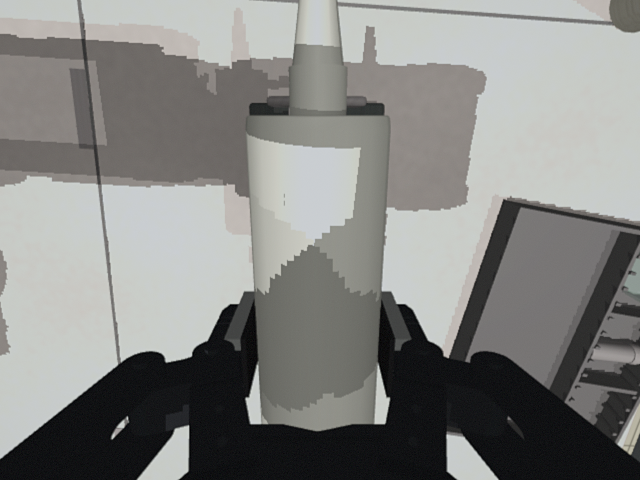

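Request:
step_arm(motion=[[0,15,0,0,0,0,255],[0,45,0,0,0,0,255],[0,80,10,1,0,0,255],[0,115,35,3,0,0,255],[0,150,70,5,0,0,255],[0,180,105,7,0,0,255],[0,203,135,9,0,0,255],[0,214,155,11,0,0,255],[0,218.7,166,11,0,0,255],[0,218.7,166,11,0,0,255]])

```text
time_s: 16.0
eef_pos: [0.6801, -0.0202, 0.2259]
eef_rot: [-0.466, -0.531, -0.467, 0.532]
wrist_force: [0.4, 0.5, -1.3]
opening: 0.525
```

Request:
step_arm(motion=[[40,0,0,0,0,0,255],[90,0,0,0,0,0,255],[130,0,0,0,0,0,255],[150,0,0,0,0,0,255],[150,0,0,0,0,0,255]])

```text
time_s: 16.62
eef_pos: [0.6792, -0.0191, 0.0753]
eef_rot: [-0.466, -0.531, -0.467, 0.532]
wrist_force: [-0.7, -0.6, -1.0]
opening: 0.52
```

```bash
python3 - <<'E'
from h import *
o=ctrl.get_obs();Rm=rot(o['eef_rot']);print(o['time_s'],o['eef_pos'],Rm.round(3).tolist(),o['wrist_force'],o['opening'])
im,d,T,K=grab('scene','s2.png'); cv2.imwrite('pics/s2c.png',cv2.resize(im[130:400,180:480,::-1],None,fx=2,fy=2))
im,d,T,K=grab('wrist','w6.png')
c=cloud(d,T,K)[:280]; t=c[(c[...,2]>.027)&(c[...,2]<.04)&(c[...,0]>.57)&(c[...,0]<.9)]; 
print(np.percentile(t,[1,99],axis=0))
E
```

```text
16.625 [ 0.67924679 -0.01909984  0.07526038] [[-0.003, 0.992, -0.129], [0.001, -0.129, -0.992], [-1.0, -0.003, -0.0]] [-0.69723015 -0.61992622 -0.9853755 ] 0.5196097954936852
[[ 0.61848518 -0.04075863  0.02716924]
 [ 0.82353549  0.1078664   0.03889485]]
```

View pics/s2c.png

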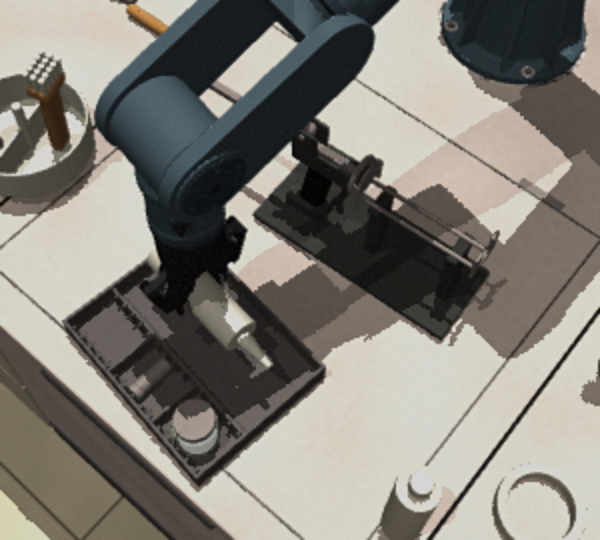

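View pics/w6.png

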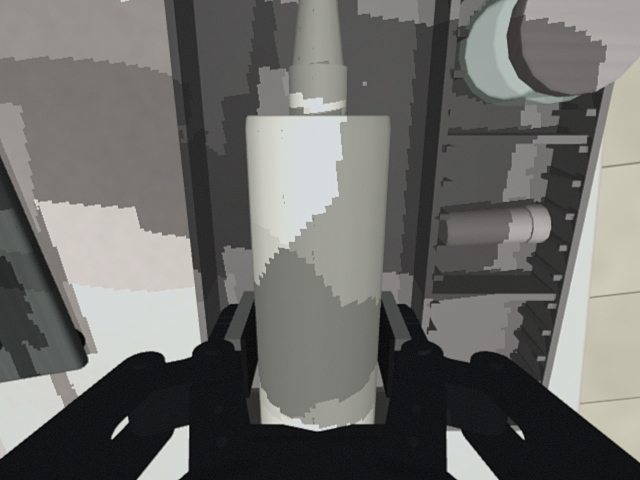

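Request:
step_arm(motion=[[20,0,0,0,0,0,255],[40,0,0,0,0,0,255],[52,0,0,0,0,0,255],[58,0,0,0,0,0,255],[60,0,0,0,0,0,255],[62,0,0,0,0,0,255]])

```text
time_s: 17.48
eef_pos: [0.6809, -0.0202, 0.0148]
eef_rot: [0.467, 0.532, 0.466, -0.531]
wrist_force: [-0.8, -0.5, -0.3]
opening: 0.52
```

Request:
step_arm(motion=[[1,0,0,0,0,0,255],[1.5,0,0,0,0,0,255],[1.5,0,0,0,0,0,255]])

```text
time_s: 17.85
eef_pos: [0.6805, -0.0201, 0.013]
eef_rot: [0.467, 0.531, 0.466, -0.531]
wrist_force: [-0.2, -0.4, -0.5]
opening: 0.527
```

Request:
step_arm(motion=[[0.7,0,0,0,0,0,255],[1.4,0,0,0,0,0,255],[1.4,0,0,0,0,0,255]])

```text
time_s: 18.23
eef_pos: [0.6803, -0.0201, 0.0113]
eef_rot: [-0.466, -0.531, -0.467, 0.531]
wrist_force: [-0.7, -0.4, -0.1]
opening: 0.526
```

Request:
step_arm(motion=[[0.7,0,0,0,0,0,255],[1.2,0,0,0,0,0,255],[1.2,0,0,0,0,0,255]])

```text
time_s: 18.6
eef_pos: [0.6805, -0.0201, 0.0108]
eef_rot: [0.467, 0.531, 0.466, -0.531]
wrist_force: [-2.5, 0.3, 5.1]
opening: 0.523
```

Floor contact felt at about 5 N. I release part-way, then retreat.

Request:
step_arm(motion=[[0,0,0,0,0,0,110],[0,0,0,0,0,0,100],[0,0,0,0,0,0,85],[0,0,0,0,0,0,85],[-10,0,0,0,0,0,80],[-30,0,0,0,0,0,80],[-70,0,0,0,0,0,60],[-120,0,0,0,0,0,0],[-170,0,0,0,0,0,0],[-170,0,0,0,0,0,0]])

```text
time_s: 19.85
eef_pos: [0.6841, -0.0207, 0.1887]
eef_rot: [0.47, 0.534, 0.463, -0.529]
wrist_force: [1.4, 0.2, 0.9]
opening: 0.997
```

```bash
python3 - <<'E'
from h import *
o=ctrl.get_obs();print(o['time_s'],o['eef_pos'],o['wrist_force'],o['opening'])
im,d,T,K=grab('wrist','w7.png'); c=cloud(d,T,K); th=np.radians(82.5)
Rt=np.array([[np.sin(th),-np.cos(th)],[np.cos(th),np.sin(th)]]); b=(c[...,:2]-[.684,.0035])@Rt.T
m=(c[...,2]>.036)&(c[...,2]<.06)&(np.abs(b[...,0])<.05)&(np.mgrid[:480,:640][0]<420)
for y in np.arange(-.12,.08,.02):
    s=m&(np.abs(b[...,1]-y)<.005)
    if s.sum()>3: print(y.round(2),s.sum(),np.median(b[s][:,0]).round(4),np.percentile(c[s][:,2],97).round(4))
im,d,T,K=grab('top','t4.png'); q=cloud(d,T,K).reshape(-1,3)
f=lambda a,b,e,f_,g,h:q[(q[:,0]>a)&(q[:,0]<b)&(q[:,1]>e)&(q[:,1]<f_)&(q[:,2]>g)&(q[:,2]<h)]
h=f(.44,.51,-.30,-.15,.19,.225); print('handle',len(h),h.mean(0) if len(h) else '')
h=f(.44,.49,-.12,.05,.2,.25); print('pawl',len(h),h.mean(0) if len(h) else '')
E
```

```text
19.85 [ 0.68413272 -0.02074944  0.18869644] [1.43705227 0.15934377 0.87492453] 0.9968708313963982
-0.1 111 0.0002 0.0489
-0.08 542 0.0003 0.0492
-0.06 575 0.0004 0.0493
-0.04 606 0.0004 0.0492
-0.02 647 0.0005 0.0493
0.0 686 0.0006 0.0491
0.02 733 0.0007 0.0492
0.04 804 0.0008 0.0493
0.06 7 0.0016 0.0368
handle 36 [ 0.47439879 -0.2438748   0.20474515]
pawl 86 [ 0.46320707 -0.06144579  0.22166457]
```

View pics/w7.png

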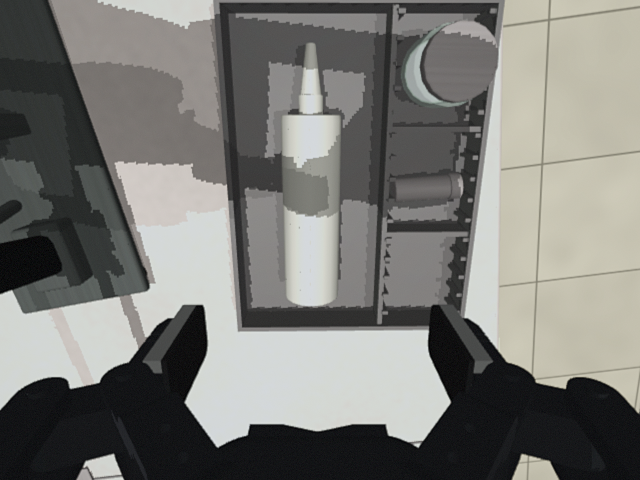

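The cartridge lies at the centre of the long bay, tube from (310,110) to (312,300), with the jar and peg undisturbed. The handle and pawl are still back.

```bash
python3 -c "
from bench import ctrl
print(ctrl.hand_in())"
```

```text
the job is handed in; nothing more can be done
None
```

The job is done and handed in at about 20 s of robot time, well inside the 59 s limit; the hand-in gives no verdict.

**What I did:**
- **Pawl:** I pinched the tab and swung it over to about 110°. After release it fell back the rest of the way.
- **Rod:** I drew it back about 58 mm by the handle. Near the stop I went slowly, until the wrist force rose from 6 N to about 15 N, roughly 9 N on the washer.
- **Cartridge:** I lifted it straight up and lowered it, still gripped, to a light 5 N contact with the tray floor. I then opened the fingers part-way and backed off.

**Last checks:**
- **Cartridge:** It lies level along the bay, centred within about 1 mm in x. By the tube extents it is about 24 mm short of the middle in y, on purpose, to clear the nozzle. Its axis is about 22 mm above the floor.
- **Pawl:** It is still flipped back, with the lever's measured points averaging about 25 mm behind the pivot.
- **Rod:** The handle is at about gun x −0.293 to −0.295, against the −0.291 limit. My position for the gun's origin is only good to about 2 mm, so the force felt at the stop is the better evidence.
- **Robot and other things:** The gripper is open about 190 mm above the lid, with wrist force near zero. The jar and peg look undisturbed in the last picture. I did not re-measure the spray bottle, new cartridge, tape roll or putty knife, but the arm did not go near them.

No check failed or disagreed.

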